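# Index a wheel hub in its welding fixture

## Robot

A 6-joint arm with a two-finger parallel gripper is mounted at the origin on the work surface. World frame = base frame: x ahead of the robot, y to its left, z up, the work surface at z = 0. Lengths are in m, angles in rad, forces in N, time in s.
With the tool pointing down it reaches from about 0.275 to 0.975 m from the base axis. Payload 8.4 kg.
Tool frame: the origin (TCP) lies at the very end of the fingers, on their centre line; the grasp point (between the pads) lies 19 mm behind it (robot.tcp_to_grasp is the distance from the TCP to the grasp point, in m); z points along the fingers, y is the direction in which the jaws open and shut (so a half turn about z gives the same grasp; the last joint's range is limited). The gripper opens to 92 mm and grips with 3 to 60 N. Pads are 20 mm wide; open, the fingers measure 128 mm over their backs; the gripper's body (75 mm by 189 mm) begins 69 mm behind the grasp point.
Start: joints at [1.136, 0.353, 1.633, -0, 1.155, -0.002], TCP at [0.262, 0.567, 0.215] pointing down, gripper open.
Joint ranges: [-2.63, 2.63], [-0.92, 2.1], [0.06, 2.66], [-1.3, 4.44], [0, 2.69], [-3.02, 3.02]. Speed limits (rad/s): [2.22, 2.22, 2.79, 3.14, 3.14, 3.14].

## Interface

Orientations are given as a 3x3 rotation matrix whose columns are the frame's x, y, z axes.
In Python, from plant import robot gives the robot as it stands.
- The arm moves only by the shell command python3 -m inch 'ROWS'. ROWS is text: rows parted by semicolons, each of 7 numbers parted by spaces: the turn, a rotation vector about the tool's x, y, z in degrees, then the shift along the tool's x, y, z in mm, then the closure, from 0 (fully open) to 1 (shut). In form: ax ay az x y z gripper; .... A call has 1 to 20 rows; each row is the pose to reach, as a shift and turn from the pose commanded when the call began, along the tool's axes at that moment; what a row does not reach only later rows make up. A row lasts 1/10 s, in which the tool goes at most 50 mm and 8.59 degrees, less where a joint would pass 70% of its speed; a pose out of reach is approached as far as the arm can. A call with a gripper value outside its range is refused whole. The fingers move at their own pace and stop on an object; the grip force is fixed at half the most. Time passes only in rows, so rows that repeat a pose let the fingers close. It gives the time, the measured TCP pose, the force and the opening at its end, in the units of the state.
- robot.read_state(): the state, without advancing time (a new reading comes with each control period).
- robot.capture(name): name is "scene" or "top"; returns a dict with "img" (480x640x3 uint8, red, green, blue), "range_z" (480x640 float32, m along the optical axis (not along the pixel's ray), 0 where there is no reading), "fx", "fy", "cx", "cy" (pixels), "cam_to_world" (4x4, takes a point from camera to world coordinates). Camera axes: x right, y down, z forward; pixel columns grow to the right and rows downward; lengths in m; the calibration is good to about 2 mm. A picture is of the moment at which its call begins.
- robot.finish_job(): hands the job in, once; it reports no verdict.
The state is a dict: "time": time; "q": joint angles; "joint_velocities": joint speeds; "joint_torque": joint torques, N m; "tcp_pos": TCP position; "eef_rot": TCP orientation; "wrist_force": force on the tool from outside, world axes, zero at the start; "wrist_torque": the same for the moment, N m; "gripper_width": finger opening in m.
Only numpy, scipy, OpenCV 4.12 (cv2) and the standard library are available. Lean on these libraries where they do the work, as an engineer would, in place of code of your own. Each camera call takes 0.05 s, during which the arm holds its last target. There are 200 camera calls.

## Task

Turn the wheel hub in its fixture by pushing sideways on its rim studs until the notch in its rim comes round to the spring tongue and the tongue drops fully in, then lean the hub firmly up against the tongue for half a second, with about 12 newtons of push, to take up the play. Then swing the keeper arm fully over the hub, to its stop, and let go. Be gentle: never push the hub or the keeper with more than 25 newtons, keep the hub down in its socket, and leave the other things lying about where they are.

Things in the scene. Friction and masses are not known exactly. Their poses are not given: they have to be found in the camera images.
- fixture: Fixed steel plate, 270 x 300 x 14 mm, flat on the table, turned about the vertical. Origin: centre of its underside, on the hub's axis; z up. Its x axis points roughly at the index block.
- index_nominal (a point): Point on the plate's top, 80 mm from the hub's axis along the plate's x. The dark steel index block with the spring tongue stands beyond it on the plate, 90 to 132 mm from the axis, 33 mm wide, top 31 mm (screw heads 33 mm) above the table. It was clamped by eye on an arc about the hub's axis, up to 0.15 rad to either side of the x axis; its exact place is not reported.
- hub: Loose aluminium wheel hub, 0.7 to 1.0 kg. Origin: on its axis, underside of its flange. Flange 150 mm diameter, top 30 mm above the table; central tube, 58 mm diameter, to 52 mm above the table. An oiled boss below sits in the plate's socket with 1 mm play all round; held down by weight only, so push low on the studs. It turns either way without end. Its x axis points at its rim notch.
- hub_notch (a point): Mouth of the hub's only rim notch, on the hub's x axis, 75 mm from its axis, at mid-thickness of the flange; the notch is 17 mm wide and 15 mm deep, cut through the flange.
- hub_stud (a point): Top centre of one of four alike upright steel studs, 14 mm diameter, standing on the flange close to its edge, 62 mm from the hub's axis, tops 54 mm above the table, at 45 (this one), 135, 225 and 315 degrees counter-clockwise from the notch. Turning the hub takes about 1 to 6 N on a stud.
- tongue (a joint): Travel of the spring tongue (level steel bar 12 mm wide, pointing at the hub's axis at the height of the flange) out of its block towards the hub, in m: about 0.002 riding on the round rim with a spring force of about 6 N, 0.014 when dropped fully into the notch. The hub then still has about 2.5 mm play at the rim either way, then stops hard against the tongue.
- keeper (a joint): Angle of the keeper arm in rad: 0 fully over the hub, at a hard stop, pointing at the hub's axis; grows as it swings open, clockwise from above, to 2.0. Dark steel bar 18 mm wide, 74 mm long from its pivot, passing 4 mm above the flange, between two studs once the notch is at the tongue. It stays where it is left; about 2 to 3 N on its pin moves it.
- keeper_pivot (a point): Axis on which the keeper arm turns, at the plate's top; 130 mm from the hub's axis along the plate's +y. The post there is 22 mm in diameter and reaches 48 mm above the table.
- keeper_pin (a point): Top centre of the upright pin by which the keeper arm is pushed: steel, 16 mm diameter, on the arm 35 mm from the pivot towards the arm's tip; its top is 89 mm and the arm's top 44 mm above the table.
- spray_can: Bystander: upright can, 64 mm in diameter, 170 mm tall. Origin: centre of its underside.
- hammer: Bystander: hammer lying on the table at the robot's right, handle along its x axis.
- spare_ring: Bystander: steel ring 90 mm in diameter, 30 mm tall, lying flat. Origin: centre of its underside.
- bolt_tray: Bystander: grey steel tray 120 x 160 x 40 mm. Origin: centre of its underside.
Not all that is in view belongs to the job. Leave any black or turquoise look-alike of the hub alone.

How it is judged:
On the way, in this order (a step that is already met when the one before it is completed fails the run):
1. the tongue is in the notch and the hub is being leaned against it with more than 4 N at the tongue, for 0.25 s (value of joint tongue above 0.0105 m and contact force between hub and tongue above 4 N and value of joint keeper above 0.5 rad), for 0.25 s.
2. the keeper arm is swung over the hub, within 0.1 rad of its stop (value of joint keeper below 0.1 rad), for 0.2 s.
At the end, for the whole second after the job is handed in: The tongue is more than 10.5 mm out, in the hub's notch; the hub lies flat (within 0.03 rad) and down on the plate (within 2.5 mm), at rest, its notch within 0.23 rad of the plate's x axis; the keeper arm is within 0.1 rad of its stop over the hub (value of joint tongue above 0.0105 m and value of joint keeper below 0.1 rad and angle between the x axis of hub and the x axis of fixture, either way round below 0.23 rad and angle between hub's own z axis and vertical below 0.03 rad and z of hub in the frame of fixture below 0.0165 m and linear speed of hub below 0.01 m/s and angular speed of hub below 0.05 rad/s); the robot touches nothing.
It fails at once if the robot pushes the hub with more than 25 N (contact force between any of the fingers, the arm and hub above 25 N).
It fails at once if the robot pushes the keeper with more than 25 N (contact force between any of the fingers, the arm and keeper above 25 N).
It fails at once if the hub is lifted out of its socket (z of hub in the frame of fixture above 0.022 m).
It fails at once if a bystander is moved by more than 20 mm (distance of any of spray_can, hammer, spare_ring, bolt_tray from where it was at the start of the episode above 0.02 m).
It also fails if it takes over 72 s, if anything falls off the work surface, if the arm or the gripper's body presses on something with over 40 N, if the wrist force passes 120 N, or if a joint passes its speed limit or range.

## Working session

There is one attempt and no reset: what is moved stays moved. The work goes in short steps, Python scripts to look and compute and a shell command to move; the robot and the scene stay as the last step left them, time stands still between calls to the robot, and variables do not carry over. Pictures are saved under pics/ and viewed, about 8 in all and at most 12, crops included, and the job is handed in when it is done.

```bash
mkdir -p pics; ls; cat > h.py <<'E'
import numpy as np,cv2
from plant import robot
def cap(n,f):
    c=robot.capture(n); cv2.imwrite(f'pics/{f}.png',c['img'][:,:,::-1]); np.savez(f'pics/{f}.npz',**c); return c
def cloud(c):
    v,u=np.mgrid[:480,:640]; z=c['range_z']
    p=np.stack([(u-c['cx'])/c['fx']*z,(v-c['cy'])/c['fy']*z,z,np.ones_like(z)],-1)
    return (p@c['cam_to_world'].T)[...,:3]
def ray(c,u,v,h):
    T=c['cam_to_world'];d=T[:3,:3]@np.array([(u-c['cx'])/c['fx'],(v-c['cy'])/c['fy'],1]);o=T[:3,3]
    return o+d*(h-o[2])/d[2]
E
python3 - <<'E'
from h import *
a=cap('top','top0');b=cap('scene','scene0')
for c in(a,b):print(c['cam_to_world'].round(3),c['fx'])
s=robot.read_state();print(s['time'],s['tcp_pos'],s['eef_rot'],s['wrist_force'])
E
```

```text
pics
[[ 0.023 -0.997  0.08   0.494]
 [-1.    -0.024 -0.004 -0.005]
 [ 0.005 -0.08  -0.997  1.355]
 [ 0.     0.     0.     1.   ]] 607.3852499068314
[[ 0.837  0.398 -0.375  1.096]
 [ 0.546 -0.59   0.595 -0.802]
 [ 0.016 -0.703 -0.711  1.02 ]
 [ 0.     0.     0.     1.   ]] 495.7217638807643
0.1 [0.26194136 0.56699136 0.2139831 ] [[-9.07800405e-01  4.19402170e-01 -4.94443019e-04]
 [ 4.19402461e-01  9.07799784e-01 -1.06156308e-03]
 [ 3.63340781e-06 -1.17105801e-03 -9.99999314e-01]] [-0.36980948 -0.43288407  0.01394628]
```

View pics/top0.png

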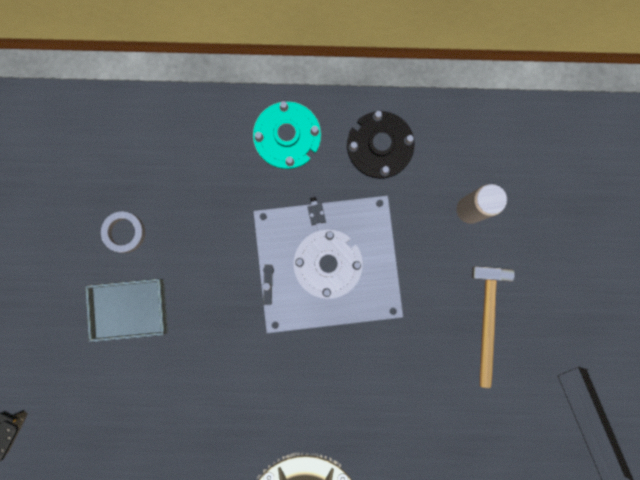

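View pics/scene0.png

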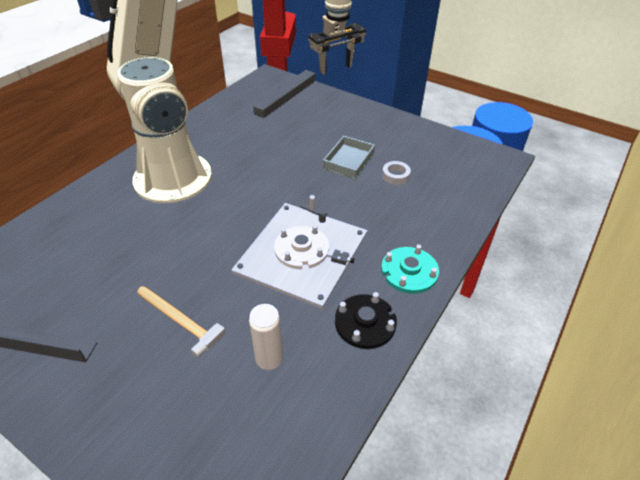

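Top view: the white aluminium hub is at (328,264) on the plate, with the index block at (317,212) and the keeper at (267,285). Its look-alikes are turquoise (287,134) and black (381,144). The white one is the job, since it sits in the plate. I'll confirm that in an enlarged crop and measure.

```bash
python3 - <<'E'
from h import *
a=dict(np.load('pics/top0.npz'));b=dict(np.load('pics/scene0.npz'))
im=a['img'][180:340,240:415,::-1];cv2.imwrite('pics/crop0.png',cv2.resize(im,None,fx=4.5,fy=3.7,interpolation=cv2.INTER_CUBIC)[:600,:800])
# plate corners: bright mask
hsv=cv2.cvtColor(a['img'],cv2.COLOR_RGB2HSV)
P=cloud(a)
m=((P[...,2]>.007)&(P[...,2]<.06)&(P[...,0]>.2)&(abs(P[...,1])<.25)&(P[...,0]<.66)).astype(np.uint8)
m[:, :240]=0; m[:,415:]=0
g=(hsv[...,2]>125).astype(np.uint8); g[:185]=0;g[345:]=0;g[:,:240]=0;g[:,412:]=0
k=max(cv2.findContours(g,0,2)[0],key=cv2.contourArea)
r=cv2.minAreaRect(k);bx=cv2.boxPoints(r);print(r)
W=np.array([ray(a,u,v,.014) for u,v in bx]);print(W.round(4),np.linalg.norm(np.diff(W,axis=0),axis=1),W.mean(0))
# flange by height
f=((P[...,2]>.024)&(P[...,2]<.037)).astype(np.uint8);f[:225]=0;f[305:]=0;f[:,:285]=0;f[:,370:]=0
k=max(cv2.findContours(f,0,2)[0],key=cv2.contourArea);h=cv2.convexHull(k);(u,v),R=cv2.minEnclosingCircle(h);print('hub',u,v,R,ray(a,u,v,.03))
t=((P[...,2]>.045)&(P[...,2]<.1)&(np.hypot(P[...,0]-ray(a,u,v,.03)[0],P[...,1]-ray(a,u,v,.03)[1])<.2)).astype(np.uint8)
n,l,s,c=cv2.connectedComponentsWithStats(t)
for i in range(1,n):print(s[i],c[i],ray(a,*c[i],.054).round(4),np.median(P[l==i],0).round(4))
E
```

```text
((327.1467590332031, 262.7474365234375), (125.72118377685547, 137.75582885742188), 83.2901611328125)
[[ 0.6572  0.1346  0.014 ]
 [ 0.7007 -0.169   0.014 ]
 [ 0.4252 -0.205   0.014 ]
 [ 0.3834  0.0937  0.014 ]] [0.30663179 0.27779276 0.30167161] [ 0.54163965 -0.03643546  0.014     ]
hub 327.118408203125 260.493408203125 37.19419860839844 [ 0.54484057 -0.03579788  0.03      ]
[326 231   7   7  34] [329.20588235 234.08823529] [ 0.6008 -0.0385  0.054 ] [ 0.6009 -0.038   0.0542]
[315 250  27  27 561] [327.63101604 262.95721925] [ 0.5387 -0.0365  0.054 ] [ 0.5387 -0.0368  0.0526]
[296 259   6   6  31] [298.70967742 261.29032258] [0.5408 0.0255 0.054 ] [0.5414 0.0249 0.054 ]
[354 262   6   6  32] [356.5 264.5] [ 0.5368 -0.0983  0.054 ] [ 0.5368 -0.0982  0.0548]
[262 264  11  37 203] [267.30049261 279.74876847] [0.4998 0.0916 0.054 ] [0.4994 0.091  0.0486]
[323 289   7   7  35] [326.11428571 291.88571429] [ 0.4769 -0.0346  0.054 ] [ 0.4767 -0.0344  0.0548]
[264 297   3   3   7] [264.71428571 298.        ] [0.4609 0.0959 0.054 ] [0.4608 0.096  0.0477]
[264 301   3   3   6] [264.83333333 302.        ] [0.4525 0.0954 0.054 ] [0.4522 0.0957 0.0461]
[268 302   3   2   4] [269.   302.75] [0.4511 0.0865 0.054 ] [0.4503 0.087  0.0466]
```

View pics/crop0.png

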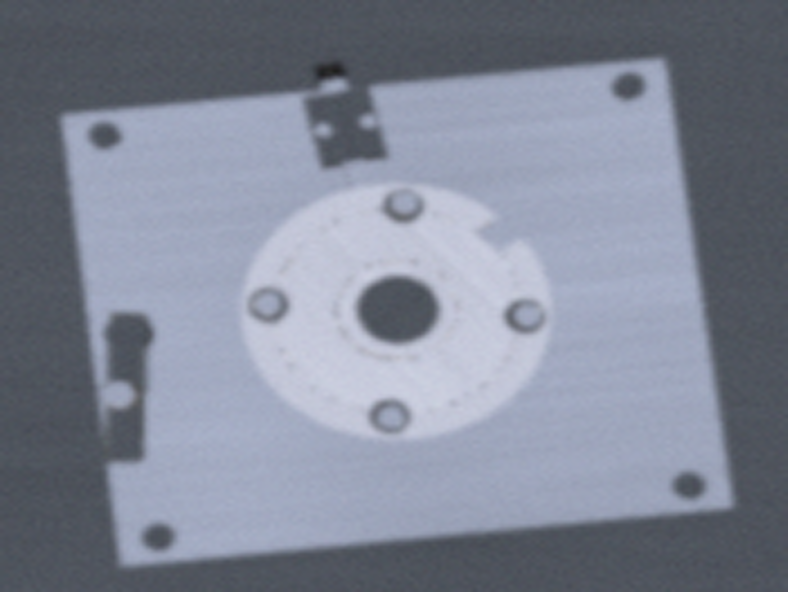

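The crop confirms the white hub on the plate: notch at about (350,241), pointing at −47°, index block at (317,214), keeper open. I'll turn the hub about +57° CCW by pushing the stud on the −y side, using the closed fingers.

```bash
cat >> h.py <<'E'
from scipy.spatial.transform import Rotation as Rt
def rel(x,y,z,yaw,s=None):
    "row for tool pointing down, tool x at yaw deg in world"
    s=s or robot.read_state(); R=s['eef_rot']
    c,n=np.cos(np.radians(yaw)),np.sin(np.radians(yaw))
    G=np.array([[c,n,0],[n,-c,0],[0,0,-1.]])
    print(*np.degrees(Rt.from_matrix(R.T@G).as_rotvec()).round(1),*(1000*R.T@(np.array([x,y,z])-s['tcp_pos'])).round(1))
C=np.array([.5388,-.0365])
E
python3 - <<'E'
from h import *
a=dict(np.load('pics/top0.npz'));P=cloud(a)
cc=lambda u,v,h:ray(a,240+u/4.5,180+v/3.7,h)
for n,u,v,h in[('s1',322,129,.033),('s2',368,121,.033),('blk',345,127,.031),('tongue',347,172,.022),('piv',130,330,.048),('pintop',120,393,.089),('tip',125,458,.044),('notch',497,237,.03)]:
    p=cc(u,v,h);d=p[:2]-C;print(n,p.round(4),np.hypot(*d).round(4),np.degrees(np.arctan2(d[1],d[0])).round(1))
d=P[...,2];m=(d>.07)&(d<.1)&(P[...,0]>.4)&(P[...,0]<.6)&(abs(P[...,1]-.09)<.05);print('pin',m.sum(),P[m].mean(0) if m.any() else '')
b=dict(np.load('pics/scene0.npz'));P=cloud(b);d=P[...,2];m=(d>.06)&(d<.092)&(P[...,0]>.4)&(P[...,0]<.6)&(abs(P[...,1]-.09)<.05);print('pin',m.sum(),P[m].mean(0) if m.any() else '')
rel(.502,-.098,.12,-2)
rel(.502,-.098,.215,-2)
E
```

```text
s1 [6.438e-01 5.000e-04 3.300e-02] 0.1113 19.4
s2 [ 0.6491 -0.0217  0.033 ] 0.1113 7.6
blk [ 0.6455 -0.0106  0.031 ] 0.1098 13.6
tongue [ 0.6196 -0.0123  0.022 ] 0.0843 16.7
piv [0.5225 0.0893 0.048 ] 0.1268 97.4
pintop [0.4862 0.0899 0.089 ] 0.1369 112.6
tip [0.4485 0.0898 0.044 ] 0.1552 125.6
notch [ 0.582 -0.086  0.03 ] 0.0657 -48.9
pin 47 [0.48681183 0.09148311 0.08868476]
pin 53 [0.48932292 0.08887008 0.07833677]
-0.0 0.1 157.2 -496.8 -502.9 94.6
-0.0 0.1 157.2 -496.8 -503.0 -0.4
```

```bash
python3 -m inch '0 0 8 -25 -25 0 1; 0 0 16 -50 -51 0 1; 0 0 24 -76 -76 0 1; 0 0 32 -101 -103 0 1; 0 0 40 -126 -128 0 1; 0 0 48 -152 -154 0 1; 0 0 56 -177 -179 0 1; 0 0 64 -202 -205 0 1; 0 0 72 -228 -230 0 1; 0 0 80 -253 -256 0 1; 0 0 88 -278 -282 0 1; 0 0 96 -304 -308 0 1; 0 0 104 -329 -333 0 1; 0 0 112 -354 -358 0 1; 0 0 120 -380 -384 0 1; 0 0 128 -405 -410 0 1; 0 0 136 -430 -436 0 1; 0 0 144 -456 -461 0 1; 0 0 152 -481 -487 20 1; 0 0 157 -497 -503 60 1'
python3 -c "
from h import *
rel(.502,-.098,.08,-2);rel(.502,-.098,.035,-2);print(robot.read_state()['wrist_force'])"
```

```text
time: 2.1
tcp_pos: [0.5053, -0.1004, 0.1562]
eef_rot: [[0.999, -0.038, 0.006], [-0.038, -0.999, -0.002], [0.006, 0.001, -1.0]]
wrist_force: [0.8, -0.6, -1.1]
gripper_width: 0.0
0.1 -0.4 -0.2 -3.9 -2.4 76.2
0.1 -0.4 -0.2 -4.2 -2.5 121.2
[ 0.8307292  -0.64920385 -1.0732013 ]
```

```bash
python3 -m inch '0 -0.4 0 -4 -2 30 1; 0 -0.4 0 -4 -2 60 1; 0 -0.4 0 -4 -2 80 1; 0 -0.4 0 -4 -2 95 1; 0 -0.4 0 -4 -2 105 1; 0 -0.4 0 -4 -2 112 1; 0 -0.4 0 -4 -2 117 1; 0 -0.4 0 -4 -2 117 1; 0 -0.4 0 -4 -2 117 1'
python3 -c "
from h import *
for y in(0,): rel(.502,-.098,.036,-2)
cap('scene','s1')
c=dict(np.load('pics/s1.npz'));cv2.imwrite('pics/c1.png',cv2.resize(c['img'][150:330,200:420,::-1],None,fx=3,fy=3))"
```

```text
time: 3.0
tcp_pos: [0.4988, -0.0956, 0.038]
eef_rot: [[0.999, -0.031, -0.006], [-0.031, -1.0, 0.0], [-0.006, 0.0, -1.0]]
wrist_force: [0.7, 0.2, 1.0]
gripper_width: 0.0003
0.0 0.4 0.2 3.3 2.3 2.0
```

View pics/c1.png

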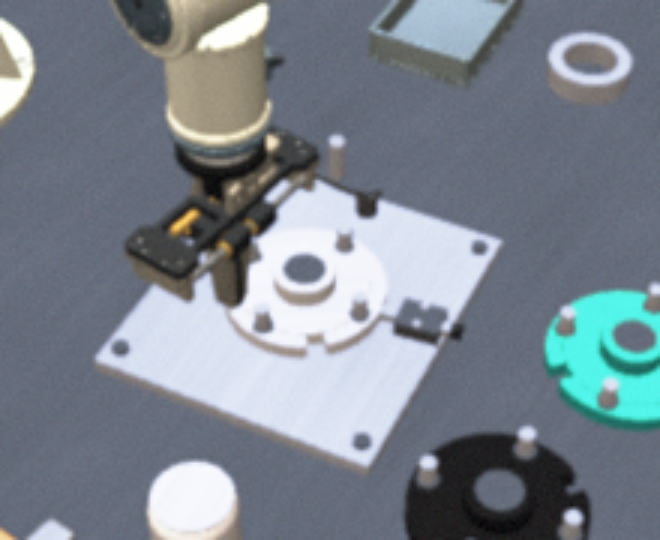

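```bash
cat > way.py <<'E'
import sys
from h import *
def way(ths,off=17,z=.036,r=62):
    for t in ths:
        a=np.radians(t);p=C+r/1e3*np.array([np.cos(a),np.sin(a)])-off/1e3*np.array([-np.sin(a),np.cos(a)]);print(t,end=': ');rel(*p,z,t+90)
if __name__=='__main__': way(np.arange(*map(float,sys.argv[1:4])),*map(float,sys.argv[4:]))
E
python3 way.py 260 322 4
```

```text
260.0: 0.0 0.3 8.2 12.4 -1.4 2.1
264.0: 0.0 0.3 4.2 16.6 0.2 2.0
268.0: 0.0 0.3 0.2 20.8 1.6 2.0
272.0: -0.0 0.3 -3.8 25.2 2.6 2.0
276.0: -0.0 0.3 -7.8 29.6 3.4 2.0
280.0: -0.0 0.3 -11.8 34.1 3.8 1.9
284.0: -0.0 0.3 -15.8 38.6 3.9 1.9
288.0: -0.1 0.3 -19.8 43.1 3.7 1.9
292.0: -0.1 0.3 -23.8 47.5 3.2 1.9
296.0: -0.1 0.3 -27.8 51.9 2.4 1.8
300.0: -0.1 0.3 -31.8 56.3 1.3 1.8
304.0: -0.1 0.3 -35.8 60.5 -0.1 1.8
308.0: -0.1 0.3 -39.8 64.7 -1.8 1.7
312.0: -0.1 0.3 -43.8 68.7 -3.8 1.7
316.0: -0.1 0.3 -47.8 72.6 -6.1 1.7
320.0: -0.1 0.3 -51.8 76.3 -8.6 1.7
```

```bash
python3 -m inch '0 0.3 0 6 0 2 1; 0 0.3 0 12 1 2 1; 0 0.3 0 16 1 2 1; 0 0.3 0 18 1 2 1; 0 0.3 0 19 1 2 1; 0 0.3 0 20 1 2 1; 0 0.3 0 21 1.6 2 1; 0 0.3 -2 22 2 2 1; 0 0.3 -3 23 2.2 2 1; 0 0.3 -4 24 2.4 2 1; 0 0.3 -4 25.2 2.6 2 1'; python3 way.py 276 323 4
```

```text
time: 4.15
tcp_pos: [0.523, -0.099, 0.0352]
eef_rot: [[0.999, 0.039, -0.003], [0.039, -0.999, 0.0], [-0.003, -0.0, -1.0]]
wrist_force: [-3.1, -0.1, -0.5]
gripper_width: 0.0003
276.0: -0.0 0.2 -3.8 5.4 1.2 -0.8
280.0: -0.0 0.2 -7.8 9.8 1.9 -0.8
284.0: -0.0 0.2 -11.8 14.2 2.4 -0.8
288.0: -0.0 0.2 -15.8 18.7 2.5 -0.9
292.0: -0.1 0.2 -19.8 23.2 2.3 -0.9
296.0: -0.1 0.2 -23.8 27.7 1.8 -0.9
300.0: -0.1 0.1 -27.8 32.1 1.0 -0.9
304.0: -0.1 0.1 -31.8 36.4 -0.2 -0.9
308.0: -0.1 0.1 -35.8 40.7 -1.6 -0.9
312.0: -0.1 0.1 -39.8 44.8 -3.3 -0.9
316.0: -0.1 0.1 -43.8 48.9 -5.3 -0.9
320.0: -0.1 0.1 -47.8 52.7 -7.6 -1.0
```

Contact force is about 3 N. Stroke the stud to about 318°.

```bash
python3 -m inch '0 0 -2 2.5 0.6 0 1; 0 0 -4 5 1.2 0 1; 0 0 -6 7.5 1.6 0 1; 0 0 -8 10 2 0 1; 0 0 -10 12 2.2 0 1; 0 0 -12 14.2 2.4 0 1; 0 0 -14 16.5 2.5 0 1; 0 0 -16 18.7 2.5 0 1; 0 0 -18 21 2.5 0 1; 0 0 -20 23.2 2.3 0 1; 0 0 -22 25.5 2.1 0 1; 0 0 -24 27.7 1.8 0 1; 0 0 -26 30 1.4 0 1; 0 0 -28 32.1 1 0 1; 0 0 -30 34.3 0.5 0 1; 0 0 -32 36.4 -0.2 0 1; 0 0 -34 38.6 -0.9 0 1; 0 0 -36 40.7 -1.6 0 1; 0 0 -38 42.7 -2.4 0 1; 0 0 -39 44 -3 0 1'; python3 way.py 312 334 1
python3 - <<'E'
from h import *
c=cap('top','t2');P=cloud(c)
d=P[...,2];m=((d>.05)&(d<.06)&(abs(np.hypot(P[...,0]-C[0],P[...,1]-C[1])-.062)<.012)).astype(np.uint8)
n,l,s,k=cv2.connectedComponentsWithStats(m)
for i in range(1,n):
  if s[i,4]>12:
    p=ray(c,*k[i],.054)[:2]-C;print(s[i,4],np.hypot(*p),np.degrees(np.arctan2(p[1],p[0])))
print(robot.read_state()['wrist_force'])
E
```

```text
time: 6.15
tcp_pos: [0.5675, -0.0944, 0.0353]
eef_rot: [[0.752, 0.659, -0.002], [0.659, -0.752, 0.0], [-0.001, -0.001, -1.0]]
wrist_force: [-2.6, -1.7, 0.1]
gripper_width: 0.0006
312.0: -0.1 0.1 -0.8 0.4 -0.3 -0.7
313.0: -0.1 0.1 -1.8 1.5 -0.0 -0.7
314.0: -0.1 0.1 -2.8 2.6 0.2 -0.7
315.0: -0.1 0.1 -3.8 3.7 0.5 -0.7
316.0: -0.1 0.1 -4.8 4.8 0.7 -0.7
317.0: -0.1 0.1 -5.8 5.9 0.9 -0.7
318.0: -0.1 0.1 -6.8 7.0 1.1 -0.7
319.0: -0.1 0.1 -7.8 8.1 1.2 -0.7
320.0: -0.1 0.1 -8.8 9.2 1.4 -0.7
321.0: -0.1 0.1 -9.8 10.3 1.5 -0.8
322.0: -0.1 0.1 -10.8 11.5 1.6 -0.8
323.0: -0.1 0.1 -11.8 12.6 1.7 -0.8
324.0: -0.1 0.1 -12.8 13.7 1.7 -0.8
325.0: -0.1 0.1 -13.8 14.8 1.8 -0.8
326.0: -0.1 0.1 -14.8 15.9 1.8 -0.8
327.0: -0.1 0.1 -15.8 17.1 1.8 -0.8
328.0: -0.1 0.1 -16.8 18.2 1.8 -0.8
329.0: -0.1 0.1 -17.8 19.3 1.7 -0.8
330.0: -0.1 0.1 -18.8 20.4 1.7 -0.8
331.0: -0.1 0.1 -19.8 21.5 1.6 -0.8
332.0: -0.1 0.1 -20.8 22.7 1.5 -0.8
333.0: -0.1 0.1 -21.8 23.8 1.4 -0.8
30 0.061854636142607645 42.92503481137373
33 0.06227173337470994 132.48841373574447
28 0.06100870265796973 -136.98743528718657
[-1.71747933 -0.56760808  0.13934178]
```

```bash
python3 -m inch '0 0 -2 1.5 0 0 1; 0 0 -4 3.5 0.5 0 1; 0 0 -6 5.5 0.9 0 1; 0 0 -8 7.5 1.2 0 1; 0 0 -9 9 1.4 0 1; 0 0 -10 10 1.5 0 1; 0 0 -11 11 1.6 0 1; 0 0 -11.5 11.8 1.7 0 1; 0 0 -12 12.4 1.7 0 1; 0 0 -12.5 13 1.7 0 1; 0 0 -13 13.5 1.7 0 1'; python3 way.py 323 334 1
```

```text
time: 7.3
tcp_pos: [0.5788, -0.0867, 0.0354]
eef_rot: [[0.584, 0.811, -0.001], [0.811, -0.584, 0.0], [-0.001, -0.001, -1.0]]
wrist_force: [0.2, -2.0, -0.3]
gripper_width: 0.0005
323.0: -0.1 0.0 1.2 -1.0 -0.2 -0.6
324.0: -0.1 0.0 0.2 0.1 0.1 -0.6
325.0: -0.1 0.0 -0.8 1.2 0.4 -0.6
326.0: -0.1 0.0 -1.8 2.3 0.7 -0.6
327.0: -0.1 0.0 -2.8 3.4 0.9 -0.6
328.0: -0.1 0.0 -3.8 4.5 1.2 -0.6
329.0: -0.1 0.0 -4.8 5.6 1.4 -0.6
330.0: -0.1 0.0 -5.8 6.7 1.6 -0.6
331.0: -0.1 0.0 -6.8 7.8 1.8 -0.6
332.0: -0.1 0.0 -7.8 8.9 1.9 -0.6
333.0: -0.1 0.0 -8.8 10.0 2.1 -0.6
```

```bash
python3 -m inch '0 0 -0.5 0.5 0.1 0 1; 0 0 -1 1 0.3 0 1; 0 0 -1.3 1.5 0.4 0 1; 0 0 -1.5 2 0.6 0 1; 0 0 -2 2.5 0.7 0 1; 0 0 -2.5 3 0.8 0 1; 0 0 -2.5 3 0.8 0 1'; python3 -m inch '0 0 -0.3 0.4 0.1 0 1; 0 0 -0.6 0.8 0.2 0 1; 0 0 -1 1.2 0.3 0 1;  0 0 -1 1.2 0.3 0 1'
```

```text
time: 8.0
tcp_pos: [0.5811, -0.0845, 0.0353]
eef_rot: [[0.549, 0.836, -0.002], [0.836, -0.549, 0.0], [-0.001, -0.002, -1.0]]
wrist_force: [-0.5, -0.1, -0.3]
gripper_width: 0.0001
time: 8.4
tcp_pos: [0.582, -0.0839, 0.0353]
eef_rot: [[0.534, 0.845, -0.002], [0.845, -0.534, 0.0], [-0.001, -0.001, -1.0]]
wrist_force: [-0.6, 0.3, 0.2]
gripper_width: 0.0004
```

```bash
cat > studs.py <<'E'
from h import *
import sys
c=cap('top',sys.argv[1]);P=cloud(c)
d=P[...,2];m=((d>.05)&(d<.06)&(abs(np.hypot(P[...,0]-C[0],P[...,1]-C[1])-.062)<.012)).astype(np.uint8)
n,l,s,k=cv2.connectedComponentsWithStats(m)
for i in range(1,n):
  if s[i,4]>12:
    p=ray(c,*k[i],.054)[:2]-C;print(s[i,4],np.hypot(*p).round(4),np.degrees(np.arctan2(p[1],p[0])).round(2))
cv2.imwrite(f'pics/{sys.argv[1]}c.png',cv2.resize(c['img'][190:310,250:400,::-1],None,fx=5,fy=5,interpolation=cv2.INTER_CUBIC))
print(robot.read_state()['wrist_force'])
E
python3 studs.py t3; python3 way.py 324 334 1
```

```text
33 0.0632 57.91
18 0.0601 -119.91
25 0.0623 146.45
[-0.50385816  0.11275082  0.2562247 ]
324.0: -0.1 0.0 3.7 -4.0 -1.1 -0.7
325.0: -0.1 0.0 2.7 -3.0 -0.7 -0.7
326.0: -0.1 0.0 1.7 -1.9 -0.4 -0.7
327.0: -0.1 0.0 0.7 -0.8 -0.1 -0.7
328.0: -0.1 0.0 -0.3 0.3 0.2 -0.7
329.0: -0.1 0.0 -1.3 1.3 0.5 -0.7
330.0: -0.1 0.0 -2.3 2.4 0.8 -0.7
331.0: -0.1 0.0 -3.3 3.5 1.0 -0.7
332.0: -0.1 0.0 -4.3 4.6 1.3 -0.7
333.0: -0.1 0.0 -5.3 5.7 1.5 -0.7
```

View pics/t3c.png

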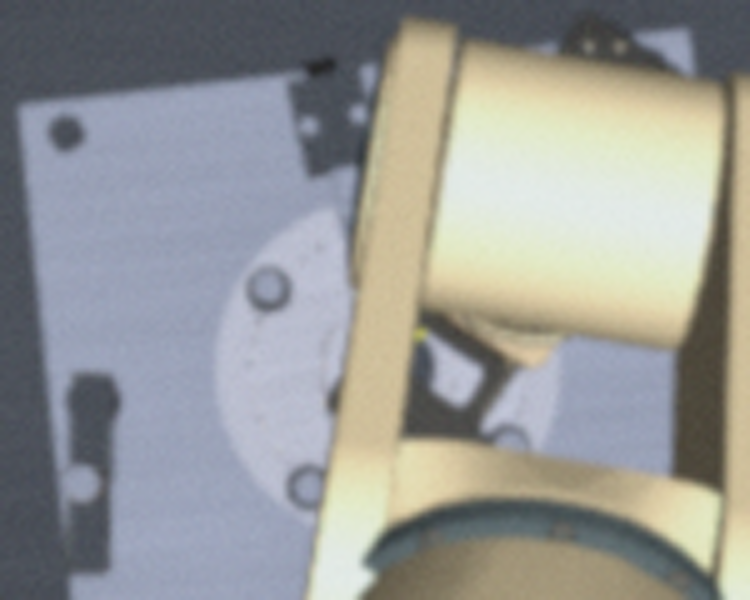

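The tongue's tail knob at (312,203) has moved right up to the block, where before it stood off. The tongue has dropped in, so now I lean gently.

```bash
python3 -m inch '0 0 0 0.4 0.1 0 1; 0 0 0 0.8 0.2 0 1; 0 0 0 1.2 0.3 0 1;  0 0 0 1.2 0.3 0 1'
```

```text
time: 8.85
tcp_pos: [0.5829, -0.083, 0.0353]
eef_rot: [[0.534, 0.845, -0.002], [0.845, -0.534, 0.0], [-0.001, -0.002, -1.0]]
wrist_force: [-0.6, -0.8, -0.3]
gripper_width: 0.0005
```

```bash
python3 -m inch '0 0 0 0.4 0.1 0 1; 0 0 0 0.8 0.2 0 1; 0 0 0 1.2 0.3 0 1;  0 0 0 1.2 0.3 0 1'
```

```text
time: 9.25
tcp_pos: [0.5837, -0.0821, 0.0353]
eef_rot: [[0.534, 0.845, -0.002], [0.845, -0.534, 0.0], [-0.001, -0.002, -1.0]]
wrist_force: [-1.0, -1.5, -0.0]
gripper_width: 0.0003
```

```bash
python3 -m inch '0 0 0 0.4 0.1 0 1; 0 0 0 0.8 0.2 0 1; 0 0 0 1.2 0.3 0 1;  0 0 0 1.2 0.3 0 1'
```

```text
time: 9.65
tcp_pos: [0.5844, -0.0815, 0.0353]
eef_rot: [[0.534, 0.845, -0.002], [0.845, -0.534, -0.0], [-0.001, -0.002, -1.0]]
wrist_force: [-1.6, -2.8, 0.6]
gripper_width: 0.0004
```

```bash
python3 -m inch '0 0 0 0.4 0.1 0 1; 0 0 0 0.8 0.2 0 1; 0 0 0 0.8 0.2 0 1'
```

```text
time: 9.95
tcp_pos: [0.5849, -0.0813, 0.0353]
eef_rot: [[0.534, 0.845, -0.002], [0.845, -0.534, -0.001], [-0.002, -0.002, -1.0]]
wrist_force: [-2.2, -6.0, 1.4]
gripper_width: 0.0005
```

```bash
python3 -m inch '0 0 0 0.3 0.1 0 1; 0 0 0 0.7 0.2 0 1; 0 0 0 0.7 0.2 0 1'; python3 -c "
from h import *
cap('scene','s4');print(robot.read_state()['wrist_force'],robot.read_state()['tcp_pos'])"
```

```text
time: 10.25
tcp_pos: [0.5851, -0.0812, 0.0353]
eef_rot: [[0.534, 0.846, -0.003], [0.846, -0.534, -0.001], [-0.002, -0.002, -1.0]]
wrist_force: [-3.6, -8.8, 2.7]
gripper_width: 0.0004
[-3.50408698 -7.89207062  2.04104009] [ 0.5851708  -0.08123173  0.03528701]
```

```bash
python3 -m inch '0 0 0 0.3 0 0 1; 0 0 0 0.7 0.1 0 1; 0 0 0 0.7 0.1 0 1; 0 0 0 0.7 0.1 0 1; 0 0 0 0.7 0.1 0 1; 0 0 0 0.7 0.1 0 1'; 
```

```text
time: 10.9
tcp_pos: [0.5854, -0.0811, 0.0353]
eef_rot: [[0.534, 0.846, -0.003], [0.846, -0.534, -0.002], [-0.003, -0.002, -1.0]]
wrist_force: [-4.4, -11.3, 2.7]
gripper_width: 0.0003
```

```bash
python3 -m inch '0 0 0 0.1 0 0 1; 0 0 0 0.1 0 0 1; 0 0 0 0.1 0 0 1; 0 0 0 0.1 0 0 1; 0 0 0 0.1 0 0 1'; python3 studs.py t5; python3 -c "
from h import *
c=cap('scene','s5');cv2.imwrite('pics/s5c.png',cv2.resize(c['img'][190:310,230:390,::-1],None,fx=5,fy=5,interpolation=cv2.INTER_CUBIC))"
```

```text
time: 11.4
tcp_pos: [0.5854, -0.0811, 0.0353]
eef_rot: [[0.534, 0.846, -0.003], [0.846, -0.534, -0.002], [-0.003, -0.002, -1.0]]
wrist_force: [-3.4, -11.0, 2.6]
gripper_width: 0.0003
31 0.0631 59.93
18 0.0601 -115.29
[ -5.13338853 -11.85907998   2.33560595]
```

View pics/s5c.png

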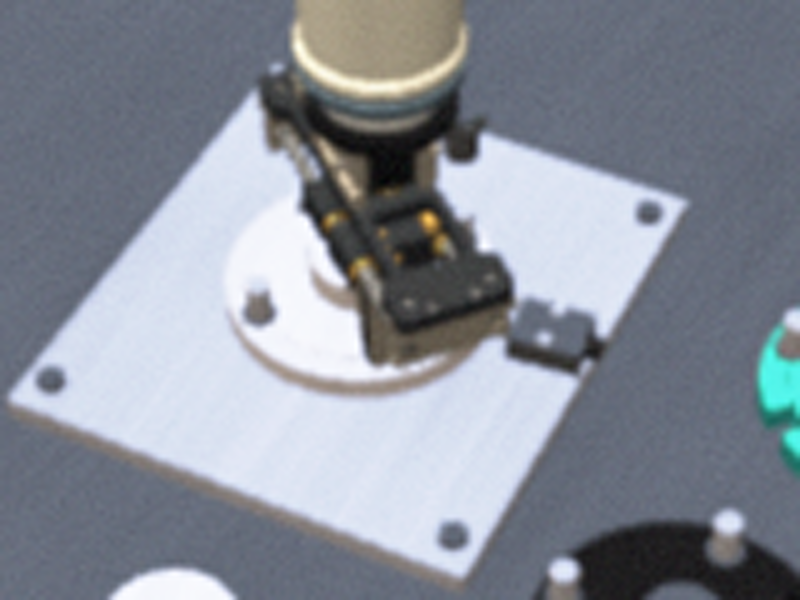

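The tongue is fully home, with the knob flush at the block, and about 12 N has been held for over 0.8 s. Back off and rise.

```bash
python3 -m inch '0 0 0 -1 0 0 1; 0 0 0 -3 -0.5 0 1; 0 0 0 -7 -1 0 1; 0 0 0 -12 -1 0 1; 0 0 0 -14 -1 -20 1; 0 0 0 -14 -1 -50 1; 0 0 0 -14 -1 -80 1; 0 0 0 -14 -1 -100 1; 0 0 0 -14 -1 -100 1;  0 0 0 -14 -1 -100 1'
python3 studs.py t6
cat > kw.py <<'E'
from h import *
import sys
Pv=np.array([.5205,.0917])
a=list(map(float,sys.argv[1:]))
for t in np.arange(*a[:3]):
    r=np.radians(t);tg=np.array([-np.sin(r),np.cos(r)]);p=Pv+.035*np.array([np.cos(r),np.sin(r)])-a[3]/1e3*tg;print(t,end=': ');rel(*p,a[4],t-90)
E
python3 kw.py 181 182 1 32 .135; python3 kw.py 181 182 1 32 .056
```

```text
time: 12.5
tcp_pos: [0.578, -0.0909, 0.1351]
eef_rot: [[0.534, 0.845, -0.001], [0.845, -0.534, 0.0], [-0.0, -0.001, -1.0]]
wrist_force: [0.1, -0.7, -0.2]
gripper_width: 0.0006
31 0.063 59.81
31 0.0604 149.45
[-0.99122252  0.18220581 -0.12906497]
181.0: -0.2 0.0 -33.3 131.4 -192.5 -0.3
181.0: -0.2 0.0 -33.3 131.5 -192.3 78.7
```

View pics/t6c.png

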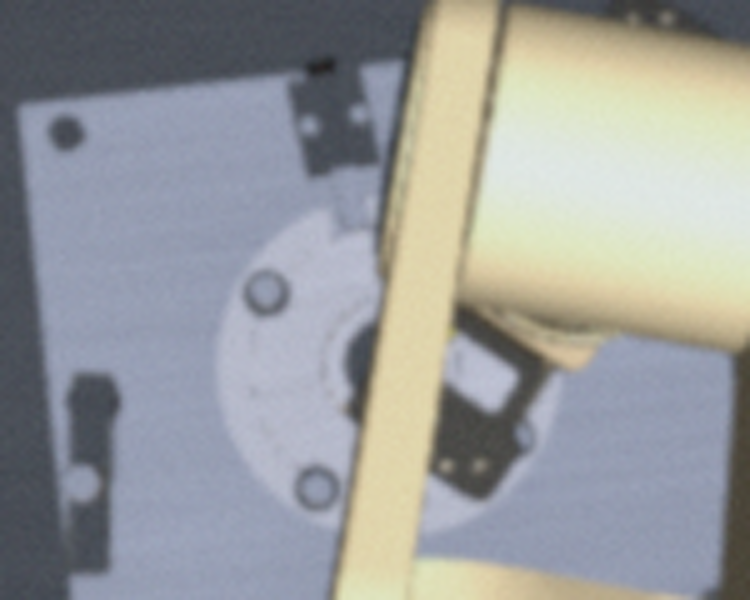

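The notch is at (321,232) in the full image with the tongue seated in it. Now to the keeper pin.

```bash
python3 -m inch '0 0 -4 16 -24 0 1; 0 0 -8 33 -48 0 1; 0 0 -12 49 -72 0 1; 0 0 -16 66 -96 0 1; 0 0 -20 82 -120 0 1; 0 0 -25 99 -144 0 1; 0 0 -29 115 -168 0 1; 0 0 -33 131 -192 0 1; 0 0 -33 131 -192 0 1; 0 0 -33 131 -192 20 1; 0 0 -33 131 -192 45 1; 0 0 -33 131 -192 65 1; 0 0 -33 131 -192 75 1; 0 0 -33 131 -192 79 1; 0 0 -33 131 -192 79 1; 0 0 -33 131 -192 79 1'
python3 kw.py 170 282 6 17.5 .056
```

```text
time: 14.15
tcp_pos: [0.4862, 0.1224, 0.057]
eef_rot: [[-0.012, 1.0, -0.001], [1.0, 0.012, 0.0], [0.0, -0.001, -1.0]]
wrist_force: [0.2, 0.6, -0.1]
gripper_width: 0.0006
170.0: -0.1 -0.0 10.7 -7.4 2.8 1.0
176.0: -0.1 -0.0 4.7 -10.8 0.5 1.0
182.0: -0.1 -0.0 -1.3 -14.4 -1.5 1.0
188.0: -0.1 -0.0 -7.3 -18.2 -3.0 1.0
194.0: -0.1 -0.0 -13.3 -22.1 -4.2 1.0
200.0: -0.1 -0.0 -19.3 -26.1 -4.9 1.0
206.0: -0.0 -0.0 -25.3 -30.2 -5.2 1.0
212.0: -0.0 -0.0 -31.3 -34.3 -5.1 1.0
218.0: -0.0 -0.0 -37.3 -38.4 -4.5 1.0
224.0: -0.0 -0.0 -43.3 -42.3 -3.6 1.0
230.0: -0.0 -0.0 -49.3 -46.2 -2.2 1.0
236.0: -0.0 -0.0 -55.3 -49.9 -0.4 1.0
242.0: -0.0 -0.1 -61.3 -53.4 1.8 1.0
248.0: -0.0 -0.1 -67.3 -56.6 4.3 1.0
254.0: -0.0 -0.1 -73.3 -59.6 7.1 1.0
260.0: -0.0 -0.1 -79.3 -62.2 10.2 1.0
266.0: -0.0 -0.1 -85.3 -64.5 13.6 1.0
272.0: -0.0 -0.1 -91.3 -66.5 17.2 1.0
278.0: -0.0 -0.1 -97.3 -68.0 21.0 1.0
```

```bash
python3 -m inch '0 0 0 -7 -1 1 1; 0 0 0 -11 -1.5 1 1; 0 0 0 -13 -1.5 1 1; 0 0 -1 -14.4 -1.5 1 1; 0 0 -4 -16.3 -2.2 1 1; 0 0 -7 -18.2 -3 1 1; 0 0 -10 -20.1 -3.6 1 1; 0 0 -13 -22.1 -4.2 1 1; 0 0 -16 -24.1 -4.6 1 1; 0 0 -19 -26.1 -4.9 1 1; 0 0 -22 -28.2 -5.1 1 1; 0 0 -25 -30.2 -5.2 1 1; 0 0 -28 -32.2 -5.2 1 1; 0 0 -31 -34.3 -5.1 1 1; 0 0 -34 -36.4 -4.9 1 1; 0 0 -37 -38.4 -4.5 1 1; 0 0 -40 -40.4 -4.1 1 1; 0 0 -43 -42.3 -3.6 1 1; 0 0 -46 -44.3 -2.9 1 1; 0 0 -49 -46.2 -2.2 1 1'
python3 kw.py 227 283 3 17.5 .056
```

```text
time: 16.15
tcp_pos: [0.4834, 0.0761, 0.0555]
eef_rot: [[-0.765, 0.645, -0.003], [0.645, 0.765, 0.0], [0.002, -0.002, -1.0]]
wrist_force: [-2.6, 1.1, 2.5]
gripper_width: 0.0008
227.0: -0.1 -0.1 2.9 0.9 1.8 -0.5
230.0: -0.1 -0.1 -0.1 -0.9 0.8 -0.5
233.0: -0.1 -0.1 -3.1 -2.7 -0.0 -0.5
236.0: -0.1 -0.1 -6.1 -4.6 -0.8 -0.5
239.0: -0.1 -0.1 -9.1 -6.6 -1.5 -0.5
242.0: -0.1 -0.1 -12.1 -8.6 -2.0 -0.5
245.0: -0.1 -0.2 -15.1 -10.6 -2.5 -0.5
248.0: -0.1 -0.2 -18.1 -12.6 -2.8 -0.5
251.0: -0.1 -0.2 -21.1 -14.6 -3.1 -0.5
254.0: -0.1 -0.2 -24.1 -16.6 -3.2 -0.5
257.0: -0.1 -0.2 -27.1 -18.7 -3.3 -0.6
260.0: -0.1 -0.2 -30.1 -20.7 -3.2 -0.6
263.0: -0.1 -0.2 -33.1 -22.8 -3.0 -0.6
266.0: -0.1 -0.2 -36.1 -24.8 -2.7 -0.6
269.0: -0.0 -0.2 -39.1 -26.8 -2.3 -0.6
272.0: -0.0 -0.2 -42.1 -28.8 -1.8 -0.6
275.0: -0.0 -0.2 -45.1 -30.8 -1.2 -0.6
278.0: -0.0 -0.2 -48.1 -32.7 -0.5 -0.6
281.0: -0.0 -0.2 -51.1 -34.6 0.3 -0.6
```

```bash
python3 -m inch '0 0 -3 -2.1 -0.8 0 1; 0 0 -6 -4 -1.6 0 1; 0 0 -9 -6 -2.3 0 1; 0 0 -12 -8 -2.8 0 1; 0 0 -15 -10 -3.3 0 1; 0 0 -18 -12 -3.6 0 1; 0 0 -21 -14 -3.9 0 1; 0 0 -24 -16 -4 0 1; 0 0 -27 -18 -4 0 1; 0 0 -30 -20 -3.9 0 1; 0 0 -33 -22 -3.8 0 1; 0 0 -36 -24 -3.5 0 1; 0 0 -39 -25.5 -3 0 1; 0 0 -39 -25.5 -3 0 1'
python3 kw.py 263 287 2 17.5 .056; python3 studs.py t7; python3 -c "
from h import *
c=dict(np.load('pics/t7.npz'));P=cloud(c);d=P[...,2];m=(d>.065)&(d<.1)&(np.hypot(P[...,0]-.5205,P[...,1]-.0917)<.045);print(m.sum(),P[m].mean(0))"
```

```text
time: 17.55
tcp_pos: [0.5009, 0.057, 0.0553]
eef_rot: [[-1.0, 0.021, -0.003], [0.021, 1.0, -0.0], [0.003, -0.0, -1.0]]
wrist_force: [-1.6, -1.0, -0.5]
gripper_width: 0.0005
263.0: -0.0 -0.2 5.8 2.1 2.0 -0.7
265.0: -0.0 -0.2 3.8 0.9 1.3 -0.7
267.0: -0.0 -0.2 1.8 -0.3 0.6 -0.7
269.0: -0.0 -0.2 -0.2 -1.5 0.0 -0.8
271.0: -0.0 -0.2 -2.2 -2.7 -0.6 -0.8
273.0: -0.0 -0.2 -4.2 -4.0 -1.1 -0.8
275.0: -0.0 -0.2 -6.2 -5.3 -1.6 -0.8
277.0: -0.0 -0.2 -8.2 -6.6 -2.1 -0.8
279.0: 0.0 -0.2 -10.2 -7.9 -2.5 -0.8
281.0: 0.0 -0.2 -12.2 -9.2 -2.8 -0.8
283.0: 0.0 -0.2 -14.2 -10.5 -3.2 -0.8
285.0: 0.0 -0.2 -16.2 -11.8 -3.4 -0.8
32 0.0635 -27.38
29 0.0606 -117.53
[-1.67215206 -1.1048567  -0.92638205]
0 [nan nan nan]<string>:3: RuntimeWarning: Mean of empty slice.
  ret = um.true_divide(
```

View pics/t7c.png

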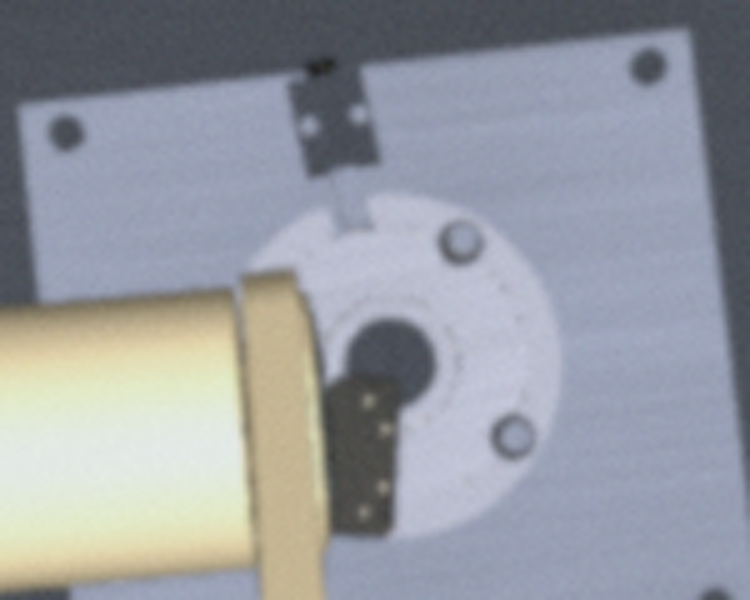

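```bash
python3 -m inch '0 0 0 -0.7 0 0 1; 0 0 -1 -1.4 -0.2 0 1; 0 0 -2 -2.1 -0.4 0 1; 0 0 -3 -2.8 -0.6 0 1; 0 0 -4 -3.5 -0.9 0 1; 0 0 -5 -4.2 -1.2 0 1; 0 0 -6 -4.9 -1.5 0 1'
python3 kw.py 273 287 2 17.5 .056
```

```text
time: 18.3
tcp_pos: [0.5066, 0.0558, 0.0555]
eef_rot: [[-0.997, -0.083, -0.002], [-0.083, 0.997, 0.0], [0.002, 0.0, -1.0]]
wrist_force: [-2.7, -0.7, -0.6]
gripper_width: 0.0005
273.0: 0.0 -0.1 1.8 1.7 0.2 -0.5
275.0: 0.0 -0.1 -0.2 0.5 -0.5 -0.5
277.0: 0.0 -0.1 -2.2 -0.7 -1.0 -0.5
279.0: 0.0 -0.1 -4.2 -2.0 -1.6 -0.5
281.0: 0.0 -0.1 -6.2 -3.3 -2.1 -0.5
283.0: 0.0 -0.1 -8.2 -4.6 -2.5 -0.5
285.0: 0.0 -0.1 -10.2 -5.9 -2.9 -0.5
```

```bash
python3 -m inch '0 0 -1 -0.5 -0.3 0 1; 0 0 -2 -1 -0.6 0 1; 0 0 -3 -1.5 -0.9 0 1; 0 0 -3 -1.5 -0.9 0 1'
```

```text
time: 18.7
tcp_pos: [0.5082, 0.055, 0.0555]
eef_rot: [[-0.991, -0.135, -0.001], [-0.135, 0.991, 0.0], [0.001, 0.001, -1.0]]
wrist_force: [-1.4, -0.4, -1.0]
gripper_width: 0.0004
```

```bash
python3 -m inch '0 0 0 -0.5 -0.1 0 1; 0 0 0 -1 -0.2 0 1; 0 0 0 -1 -0.2 0 1'
```

```text
time: 19.0
tcp_pos: [0.5084, 0.055, 0.0554]
eef_rot: [[-0.991, -0.134, -0.003], [-0.134, 0.991, 0.0], [0.003, 0.001, -1.0]]
wrist_force: [-4.5, 1.0, 1.7]
gripper_width: 0.0004
```

```bash
python3 -m inch '0 0 0 -0.4 0 0 1; 0 0 0 -0.8 0 0 1; 0 0 0 -0.8 0 0 1; 0 0 0 -0.8 0 0 1'
```

```text
time: 19.4
tcp_pos: [0.5085, 0.055, 0.0554]
eef_rot: [[-0.991, -0.134, -0.004], [-0.134, 0.991, 0.0], [0.004, 0.001, -1.0]]
wrist_force: [-7.6, 0.1, 5.7]
gripper_width: 0.0003
```

Hard stop: no more motion and the force is rising. Hold was 0.4 s; retreat, rise and check.

```bash
python3 -m inch '0 0 0 1 0 0 1; 0 0 0 4 0 0 1; 0 0 0 10 0 0 1; 0 0 0 16 0 -10 1; 0 0 0 20 0 -40 1; 0 0 0 20 0 -80 1; 0 0 0 20 0 -120 1; 0 0 0 20 40 -150 1; 0 0 0 50 80 -150 1; 0 0 0 80 120 -150 1; 0 0 0 110 160 -150 1; 0 0 0 110 200 -150 1; 0 0 0 110 200 -150 1; 0 0 0 110 200 -150 1'
python3 studs.py t8; python3 -c "
from h import *
c=dict(np.load('pics/t8.npz'));P=cloud(c);d=P[...,2];m=(d>.07)&(d<.1)&(np.hypot(P[...,0]-.5205,P[...,1]-.0917)<.06);p=P[m].mean(0);q=p[:2]-[.5205,.0917];print(m.sum(),p,np.hypot(*q),np.degrees(np.arctan2(q[1],q[0])))"
```

```text
time: 20.8
tcp_pos: [0.3739, 0.239, 0.2064]
eef_rot: [[-0.991, -0.137, -0.001], [-0.137, 0.991, 0.0], [0.001, 0.001, -1.0]]
wrist_force: [0.1, 0.2, -0.3]
gripper_width: 0.0004
30 0.0636 -27.61
28 0.0633 59.94
26 0.0608 -117.49
30 0.06 149.61
[ 0.10321379  0.0129505  -1.0371224 ]
45 [0.52669854 0.05732816 0.08983966] 0.03492627926442988 -79.77728874249638
```

View pics/t8c.png

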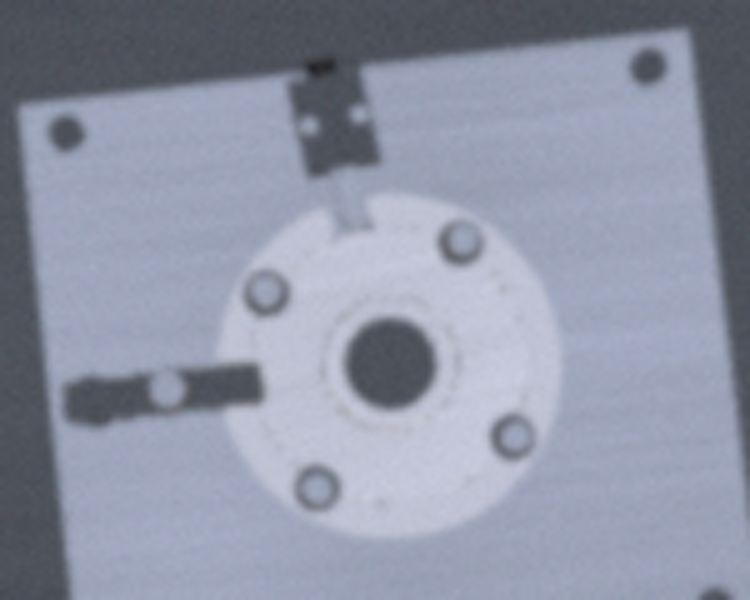

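The tongue is seated in the notch at (320,233), and the keeper, with its pin at (283,267), lies over the flange pointing at the hub's axis. Handing in.

```bash
python3 -c "
from plant import robot
print(robot.finish_job(),robot.read_state()['time'])"
```

```text
the job is handed in; nothing more can be done
the job is handed in; nothing more can be done
```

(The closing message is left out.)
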